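# Two-key release of a sample canister

### The arm

A 6-joint arm with a two-finger parallel gripper is mounted at the origin on the work surface. World frame = base frame: x ahead of the robot, y to its left, z up, the work surface at z = 0. Lengths are in m, angles in rad, forces in N, time in s.
With the tool pointing down it reaches from about 0.35 to 0.775 m from the base axis. Payload 7.3 kg.
Tool frame: the origin (TCP) lies midway between the tips of the shut fingers; the grasp point (between the pads) lies grasp_offset behind it (grasp_offset is the distance from the TCP to the grasp point, in m); z points along the fingers, y is the line along which they close (so a half turn about z gives the same grasp; the last joint's range is limited). The gripper opens to 92 mm and grips with 3 to 60 N. Pads are 19 mm wide; open, the fingers measure 130 mm over their backs; the gripper's body (75 mm by 190 mm) begins 47 mm behind the grasp point.
Start: joints at [-1.383, 0.342, 1.524, -0, 1.275, -0.146], TCP at [0.172, -0.496, 0.227] pointing down, gripper open.
Joint ranges: [-2.53, 2.53], [-0.77, 2.02], [0.04, 2.7], [-1, 4.14], [0.28, 2.66], [-3.11, 3.11]. Speed limits (rad/s): [2.57, 2.57, 3.14, 3.14, 3.14, 3.14].

### API

Orientations are given as [roll, pitch, yaw] about the fixed x, y, z axes, in that order (R = Rz(yaw) Ry(pitch) Rx(roll)).
In Python, from cell import * gives the robot as it stands.
- The arm moves only by the tool step_arm, never from a script. Its argument "plan" is a list of rows, each a list of 5 numbers: the closure, from -1 (fully open) to 1 (shut), then the shift along the tool's x, y, z in m, then the turn about the tool's z in rad. In form: [[hand, x, y, z, twist], ...]. A call has 1 to 20 rows; each row is the pose to reach, as a shift and turn from the pose commanded when the call began, along the tool's axes at that moment; what a row does not reach only later rows make up. A row lasts 1/8 s, in which the tool goes at most 62.5 mm and 10.7 degrees, less where a joint would pass 70% of its speed; a pose out of reach is approached as far as the arm can. A call with a gripper value outside its range is refused whole. The fingers move at their own pace and stop on an object; "grip_force" is the grip in N (left out, the last holds). Time passes only in rows, so rows that repeat a pose let the fingers close. It gives the time, the measured TCP pose, the force, the opening and the grip force at its end, in the units of the state.
- observe(): the state, without advancing time (a new reading comes with each control period).
- read_camera(name): name is "scene" or "top" or "wrist"; returns a dict with "img" (400x640x3 uint8, red, green, blue), "range_z" (400x640 float32, m along the optical axis (not along the pixel's ray), 0 where there is no reading), "fx", "fy", "cx", "cy" (pixels), "k1" (the pictures are not rectified: a ray, as slopes to the right and down, at radius r is drawn at 1 + k1 r^2 times it, then the intrinsics apply), "R" (3x3) and "t" (3): a world point X has camera coordinates R X + t; the wrist camera has in their place "T_tool_cam" (4x4, takes a point from camera to tool coordinates, whose origin is the TCP and whose axes are the flange's). Camera axes: x right, y down, z forward; pixel columns grow to the right and rows downward; lengths in m; the calibration is good to about 2 mm. A picture is of the moment at which its call begins: read the wrist's pose just before it.
- hand_in(): hands the job in; it is judged then, once.
The state is a dict: "time": time; "qpos": joint angles; "qvel": joint speeds; "joint_efforts": joint torques, N m; "tool_pos": TCP position; "tool_rot": TCP orientation; "contact_force": force on the tool from outside, world axes, zero at the start; "torque": the same for the moment, N m; "opening": finger opening in m; "grip_force": force on a finger pad.
Only numpy, scipy, OpenCV 4.12 (cv2) and the standard library are available. Lean on these libraries where they do the work, as an engineer would, in place of code of your own. Each camera call takes 0.05 s, during which the arm holds its last target. There are 200 camera calls.

### The job

On the release station on the lab bench, press the two round keys together, one fingertip on each, and hold both right down until the canister has rolled down the chute and lies still in the receiving bay; then let both keys come up and move clear. Do not press one round key on its own, keep off the small square key between them, do not touch the canister, and leave everything standing on the bench where it is.

Things in the scene. Friction and masses are not known exactly. Their poses are not given: they have to be found in the camera images.
- station: release station, fixed to the bench. Origin on the bench, below the midpoint between the two round keys; x runs down the chute away from the key panel, y from right key to left key, z up. White panel with aluminium plate, x -46 to 42, y +-62 mm, top 60 mm above the bench; round keys at x 0, y +29 and -29 mm, small square key midway. Chute and bay lie beyond the panel
- pins (a point): point on the chute floor between the two steel pins, 58 mm above the bench. Each round key carries one pin, 6 mm proud of the floor; pressing the key draws it down, and the canister passes only with both down. Chute: from station x 42 to 150 mm, steel floor sloping 12 degrees, 50 mm wide inside, walls and back plate at most 92 mm above the bench
- key_left_top (a point): left (station +y) round black key, 26 mm across, standing 16 mm above the panel; this point is the centre of its flat top, 76 mm above the bench when it is up
- key_right_top (a point): right (station -y) round black key, 26 mm across, standing 16 mm above the panel; this point is the centre of its flat top, 76 mm above the bench when it is up. The two key centres are 58 mm apart
- key_left (a joint): left key: how far the round key is pressed, m: 0 up, 0.010 fully down. A spring pushes it back up: about 1.2 N to start it, 4 N fully down. Its pin is clear of the chute from about 0.0065 on; it counts as held down above that
- key_right (a joint): right key: how far the round key is pressed, m: 0 up, 0.010 fully down. A spring pushes it back up: about 1.2 N to start it, 4 N fully down. Its pin is clear of the chute from about 0.0065 on; it counts as held down above that
- key_square_top (a point): centre of the top of the small square key midway between the round keys: 13 mm square, 8 mm above the panel, 68 mm above the bench. To be left alone
- key_square (a joint): how far the small square key is pressed, m: 0 up, 0.004 down
- canister: capped steel sample canister, 30 mm across, 46 mm long, lying across the chute (its own y is its axis) against the two pins; origin at the middle of its axis. It waits at about x 75, z 76 mm in the station's frame (top 91 mm above the bench) and, when let go, rolls by itself within about 2 s to the bay
- bay (a point): a point on the floor of the receiving bay, 205 mm down the station's x, 41 mm above the bench. The bay is the wider lower end of the chute, x 150 to 225 mm, 64 mm wide inside, closed by an end wall; the canister comes to rest near above it against the end wall
- spare_canister: a second capped steel canister like the one in the chute, 30 mm across and 46 mm tall, standing on the bench beside the station; origin under its middle. A bystander
- beaker: a glass beaker 68 mm across, 85 mm tall, on the bench; origin at the centre of its underside. A bystander
- cylinder: a tall glass measuring cylinder: foot 60 mm across, tube 28 mm across, 180 mm tall; origin at the centre of its underside. A bystander
- reagent: an amber reagent bottle 60 mm across, 120 mm tall; origin at the centre of its underside. A bystander
- dish: a lidded glass dish 94 mm across, 18 mm tall, flat on the bench; origin at the centre of its underside. A bystander
- pipette: a hand pipette lying on the bench, 226 mm long and 24 mm high, body dark blue, its axis along its own x; origin under the middle of its body. A bystander
Things that resemble listed ones, but are neither listed nor needed, are in the scene too. Leave any purple look-alike of the canister alone.

How it is judged:
On the way:
1. the canister lies still in the receiving bay while both round keys are still held down (x of canister in the frame of station between 0.165 and 0.225 m and y of canister in the frame of station between -0.03 and 0.03 m and z of canister in the frame of station between 0.04 and 0.07 m and linear speed of canister below 0.03 m/s and value of joint each of key_left, key_right above 0.0065 m), for 0.3 s.
At the end, for the whole second after the job is handed in: the canister lies still (under 30 mm/s) in the receiving bay (165 to 225 mm down the station's x), having come to rest there while both round keys were held down (past 6.5 mm) for 0.3 s; all keys are up again (within 1.5 mm) and every bystander is within 20 mm of its start (x of canister in the frame of station between 0.165 and 0.225 m and y of canister in the frame of station between -0.03 and 0.03 m and z of canister in the frame of station between 0.04 and 0.07 m and linear speed of canister below 0.03 m/s and value of joint each of key_left, key_right, key_square below 0.0015 m and distance of each of spare_canister, beaker, cylinder, reagent, dish, pipette from where it was at the start of the episode below 0.02 m); the robot touches nothing.
It fails at once if one round key is pressed (over 6 mm) while the other is up (under 1 mm) ((value of joint key_left above 0.006 m and value of joint key_right below 0.001 m) or (value of joint key_right above 0.006 m and value of joint key_left below 0.001 m)).
It fails at once if the small square key is pressed (over 2 mm) (value of joint key_square above 0.002 m).
It fails at once if the robot touches the canister (contact force between any of the fingers, the arm and canister above 0.3 N).
It fails at once if the canister is lifted or thrown out of the chute (z of canister in the frame of station above 0.095 m).
It fails at once if a bystander is moved over 20 mm, tipped or lifted (distance of any of spare_canister, beaker, cylinder, reagent, dish, pipette from where it was at the start of the episode above 0.02 m).
It also fails if it takes over 38 s, if anything falls off the work surface, if the arm or the gripper's body presses on something with over 40 N, if the wrist force passes 120 N, or if a joint passes its speed limit or range.

## Working session

There is one attempt and no reset: what is moved stays moved. The work goes in short steps, Python scripts to look and compute and a tool call to move; the robot and the scene stay as the last step left them, time stands still between calls to the robot, and variables do not carry over. Pictures are saved under pics/ and viewed, at most 10 in all, crops included, and the job is handed in when it is done.

Besides the shell and the picture viewer there is one more tool, called after "Emit:" as name(argument=value, ...), one argument or row to a line, values as JSON. step_arm: Moves the arm, as the interface text tells. Its arguments: {"type":"object","properties":{"plan":{"type":"array","items":{"type":"array","items":{"type":"number"}}},"grip_force":{"type":"number"}},"required":["plan"]}

```bash
mkdir -p pics
cat > h.py <<'E'
from cell import *
import numpy as np, cv2
def save(c,n): cv2.imwrite('pics/'+n,c['img'][:,:,::-1])
def cloud(c):
    v,u=np.mgrid[0:400,0:640].astype(float)
    K=np.array([[c['fx'],0,c['cx']],[0,c['fy'],c['cy']],[0,0,1]])
    x=(u-c['cx'])/c['fx'];y=(v-c['cy'])/c['fy'];a,b=x.copy(),y.copy()
    for _ in range(10):
        s=1+c['k1']*(a*a+b*b);a=x/s;b=y/s
    z=c['range_z'];return np.stack([a*z,b*z,z],-1)
def world(c,st=None):
    P=cloud(c)
    if 'R' in c: return (P-np.array(c['t']))@np.array(c['R'])
    from scipy.spatial.transform import Rotation as R
    T=np.array(c['T_tool_cam']);P=P@T[:3,:3].T+T[:3,3]
    return P@R.from_euler('xyz',st['tool_rot']).as_matrix().T+np.array(st['tool_pos'])
E
python3 - <<'E'
from h import *
print(observe())
for n in('top','scene'):
    c=read_camera(n);save(c,n+'1.png');np.save(n+'.npy',world(c))
E
```

```text
{'time': 0.0, 'qpos': array([-1.38299698e+00,  3.42754792e-01,  1.52501951e+00, -9.67023769e-06,
        1.27538738e+00, -1.45992658e-01]), 'qvel': array([ 0.00094736,  0.00022186, -0.00018668, -0.00083697,  0.00044799,
       -0.00057764]), 'joint_efforts': array([ 1.15407292e-03, -4.31245351e+01, -2.44221497e+01,  7.18621491e-02,
        5.59580291e-02, -1.23107361e-04]), 'tool_pos': array([ 0.17195008, -0.49561331,  0.22602745]), 'tool_rot': array([-3.14003898e+00, -2.19103885e-04,  3.33794654e-01]), 'contact_force': array([ 0.08444292,  0.17947052, -0.25886474]), 'torque': array([0.04714842, 0.01973128, 0.00596237]), 'grip_force': 0.0, 'opening': 0.09167972009948373}
```

View pics/top1.png

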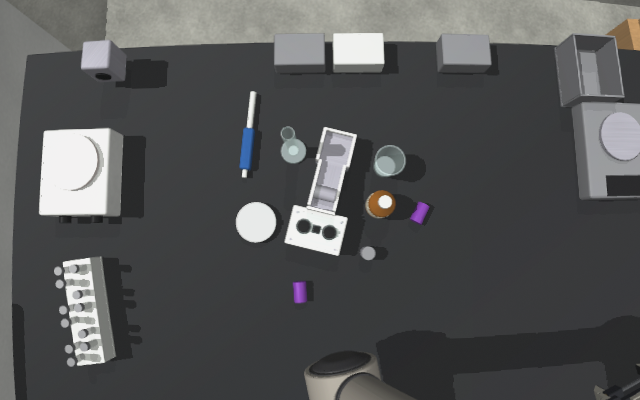

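View pics/scene1.png

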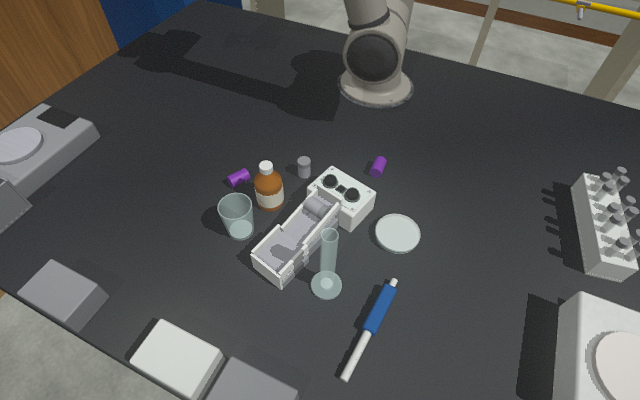

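The top view shows the station's key panel at about (317,230), with round keys at (304,226) and (330,232), the square key at (317,229) and the steel canister at (326,195). Possible mix-ups: purple look-alikes at (300,292) and (420,212), the spare canister standing at (368,253), and the grey and white boxes at the top edge. The scene view agrees, with the keys at (330,181) and (352,195). I choose the two black discs on the white panel with the chute.

Run:
```python
from h import *
W=np.load('top.npy');im=cv2.imread('pics/top1.png');g=im.max(-1)
for n,(u,v) in dict(kA=(304,226),kB=(330,232),sq=(317,229)).items():
    print(n,W[v,u].round(4))
K=[]
for u,v in((304,226),(330,232)):
    w=W[v-9:v+10,u-9:u+10].reshape(-1,3);gg=g[v-9:v+10,u-9:u+10].reshape(-1)
    m=(abs(w[:,2]-W[v,u,2])<.005)&(gg<90);p=w[m]
    print(m.sum(),p.mean(0).round(4),np.ptp(p,0).round(4));K.append(p.mean(0))
K=np.array(K);d=K[0]-K[1];y=d[:2]/np.hypot(*d[:2]);x=np.array([y[1],-y[0]]);o=K[:,:2].mean(0)
print('sep',np.hypot(*d[:2]),'o',o,'x',x,'yaw',np.arctan2(x[1],x[0]))
for n,(u,v) in dict(can=(326,195),reag=(384,202),reagbody=(375,205),beaker=(389,160),spare=(368,253),cyl=(288,133),dish=(256,222),purp=(300,292),bay=(337,150)).items():
    q=W[v,u];print(n,q.round(3),'station',((q[:2]-o)@x).round(3),((q[:2]-o)@y).round(3))
c=cv2.resize(im[120:270,240:400],None,fx=4,fy=4,interpolation=2);cv2.imwrite('pics/crop1.png',c)
```

```text
kA [0.4884 0.1107 0.0769]
kB [0.4745 0.0546 0.0776]
sq [0.4816 0.0827 0.0691]
110 [0.4895 0.1124 0.0768] [0.024  0.024  0.0064]
107 [0.4748 0.0562 0.0769] [0.024  0.024  0.0074]
sep 0.058047931601674964 o [0.48217465 0.08429499] x [ 0.96745308 -0.25305047] yaw -0.2558320573901153
can [0.554 0.062 0.088] station 0.075 -0.003
reag [ 0.534 -0.058  0.12 ] station 0.087 -0.125
reagbody [ 0.53  -0.043  0.093] station 0.079 -0.111
beaker [ 0.643 -0.09   0.009] station 0.2 -0.128
spare [ 0.426 -0.03   0.047] station -0.025 -0.125
cyl [0.682 0.14  0.13 ] station 0.179 0.104
dish [0.501 0.224 0.019] station -0.017 0.14
purp [0.341 0.124 0.03 ] station -0.147 0.002
bay [0.662 0.034 0.04 ] station 0.187 -0.003
```

View pics/crop1.png

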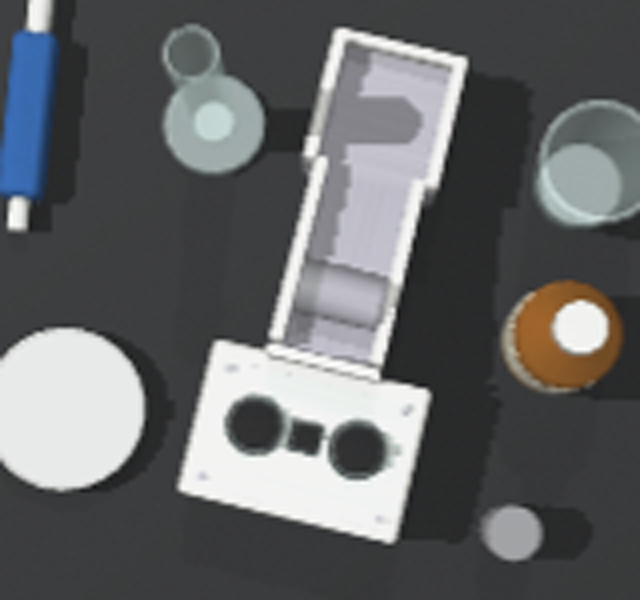

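The crop confirms the choice: black round keys at (257,424) and (357,449), the square key between them at (306,437), and the steel canister at (345,293) in the chute. Now I move above the keys, setting the opening to about 40 mm on the way.

Emit:
step_arm(
  plan=[
    [-1,0.03,-0.028,0,0.037],
    [-0.5,0.06,-0.056,0,0.074],
    [0,0.09,-0.084,0,0.111],
    [0.13,0.121,-0.112,0,0.148],
    [0.13,0.151,-0.139,0,0.184],
    [0.13,0.181,-0.167,0,0.221],
    [0.13,0.211,-0.195,0,0.258],
    [0.13,0.241,-0.223,0,0.295],
    [0.13,0.272,-0.251,0,0.332],
    [0.13,0.302,-0.279,0,0.369],
    [0.13,0.332,-0.307,0,0.406],
    [0.13,0.362,-0.334,0,0.443],
    [0.13,0.392,-0.362,0,0.479],
    [0.13,0.423,-0.39,0,0.516],
    [0.13,0.453,-0.418,0,0.553],
    [0.13,0.483,-0.446,0,0.59],
    [0.13,0.483,-0.446,0,0.59],
    [0.13,0.483,-0.446,0,0.59],
  ],
)

```text
time: 2.35
tool_pos: [0.4817, 0.0832, 0.2263]
tool_rot: [3.141, 0.001, -0.255]
contact_force: [-0.3, 0.6, -0.3]
opening: 0.0399
grip_force: 0.0
```

Run:
```python
from h import *
s=observe();c=read_camera('wrist');save(c,'w1.png');W=world(c,s);np.save('w.npy',W)
print(s['time'],s['tool_pos'],s['tool_rot'],s['opening'],s['qpos'],grasp_offset)
```

```text
2.35 [0.48167397 0.0832441  0.22625663] [ 3.14074542e+00  1.16301475e-03 -2.55420194e-01] 0.03992379723343377 [ 1.45256856e-02  2.77073791e-01  1.61924702e+00 -5.34230678e-04
  1.24661873e+00  1.84091222e+00] 0.0188
```

View pics/w1.png

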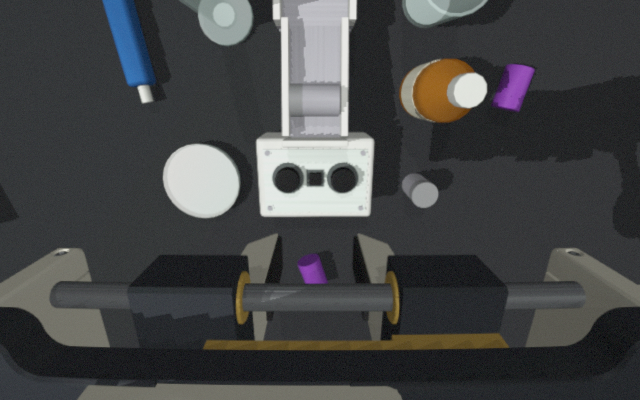

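The wrist view shows the keys at (288,178) and (343,178), level with the image rows, so the yaw is right. The fingers are in front at about (262,245) and (374,245). I now measure the keys from here.

Run:
```python
from h import *
W=np.load('w.npy');im=cv2.imread('pics/w1.png');g=im.max(-1);s=observe();K=[]
for u,v in((288,178),(343,178)):
    w=W[v-18:v+19,u-18:u+19].reshape(-1,3);gg=g[v-18:v+19,u-18:u+19].reshape(-1)
    m=(abs(w[:,2]-W[v,u,2])<.004)&(gg<90);p=w[m];c=(p.max(0)+p.min(0))/2
    print(m.sum(),p.mean(0).round(4),c.round(4),np.ptp(p,0).round(4));K.append(p.mean(0))
K=np.array(K);d=K[0]-K[1];o=K.mean(0)
print(o,np.hypot(*d[:2]),np.arctan2(-d[0],d[1]),W[178,315])
from scipy.spatial.transform import Rotation as R
print(R.from_euler('xyz',s['tool_rot']).inv().apply(o-s['tool_pos']))
# finger tips in tool coords
T=R.from_euler('xyz',s['tool_rot']).inv().apply((W-s['tool_pos']).reshape(-1,3)).reshape(W.shape)
for u in (250,256,262,268,274,360,366,372,378,384):print(u,T[238:262:6,u].round(3).tolist())
```

```text
464 [0.4912 0.1137 0.0755] [0.4909 0.1143 0.075 ] [0.0245 0.0255 0.0053]
465 [0.4768 0.0583 0.0754] [0.4766 0.0583 0.0744] [0.0239 0.0251 0.0064]
[0.48397362 0.08600114 0.07544687] 0.057322558217619925 -0.25323988469512065 [0.48456451 0.08586529 0.06796394]
[ 0.00153827 -0.00368964  0.15098361]
250 [[-0.099, -0.093, 0.226], [0.011, -0.036, -0.012], [0.011, -0.035, -0.018], [0.011, -0.034, -0.025]]
256 [[-0.099, -0.084, 0.226], [0.011, -0.033, -0.012], [0.011, -0.032, -0.018], [0.011, -0.031, -0.024]]
262 [[-0.1, -0.077, 0.228], [0.011, -0.03, -0.012], [0.011, -0.029, -0.019], [0.011, -0.028, -0.025]]
268 [[0.011, -0.028, -0.005], [0.012, -0.027, -0.013], [0.012, -0.026, -0.02], [0.011, -0.025, -0.024]]
274 [[0.012, -0.025, -0.006], [0.011, -0.024, -0.012], [0.009, -0.023, -0.015], [0.01, -0.023, -0.022]]
360 [[0.011, 0.022, -0.005], [0.01, 0.021, -0.01], [0.01, 0.02, -0.016], [0.01, 0.019, -0.022]]
366 [[0.011, 0.025, -0.004], [0.011, 0.024, -0.011], [0.011, 0.023, -0.019], [0.011, 0.022, -0.024]]
372 [[-0.1, 0.073, 0.228], [0.011, 0.027, -0.012], [0.011, 0.026, -0.019], [0.012, 0.025, -0.025]]
378 [[-0.1, 0.081, 0.227], [0.011, 0.03, -0.012], [0.011, 0.029, -0.019], [0.012, 0.028, -0.025]]
384 [[-0.1, 0.089, 0.227], [0.012, 0.033, -0.013], [0.011, 0.032, -0.018], [0.012, 0.03, -0.027]]
```

Emit:
step_arm(
  plan=[
    [0,0.001,-0.002,0.03,0],
    [0,0.001,-0.002,0.06,0],
    [0,0.001,-0.002,0.09,0],
    [0,0.001,-0.002,0.115,0],
    [0,0.001,-0.002,0.13,0],
    [0,0.001,-0.002,0.14,0],
    [0,0.001,-0.002,0.14,0],
    [0,0.001,-0.002,0.14,0],
  ],
)

```text
time: 3.4
tool_pos: [0.4841, 0.085, 0.0874]
tool_rot: [-3.141, -0.001, -0.257]
contact_force: [0.8, 0.0, -0.2]
opening: 0.0457
grip_force: 0.0
```

Run:
```python
from h import *
s=observe();print(s['time'],s['tool_pos'],s['contact_force'])
c=read_camera('wrist');a=c['img'];c2=read_camera('scene')
b=cv2.resize(c2['img'][140:300,240:400],(400,400),interpolation=2)
o=np.hstack([cv2.resize(a[100:300,220:420],(400,400)),b]);cv2.imwrite('pics/w2.png',o[:,:,::-1])
```

```text
3.4 [0.48412644 0.08502599 0.08736201] [ 0.84796119  0.03192274 -0.20516834]
```

View pics/w2.png

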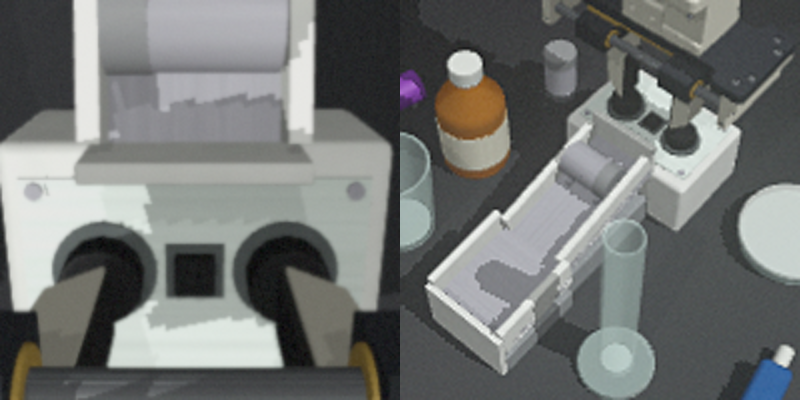

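The fingertips at (103,268) and (288,268) in the left half sit over the key centres, about 11 mm above them; the square key at (195,270) is clear. Now I press.

Emit:
step_arm(
  plan=[
    [0,0,0,0.004,0],
    [0,0,0,0.008,0],
    [0,0,0,0.011,0],
    [0,0,0,0.014,0],
    [0,0,0,0.017,0],
    [0,0,0,0.02,0],
    [0,0,0,0.02,0],
    [0,0,0,0.02,0],
    [0,0,0,0.02,0],
    [0,0,0,0.02,0],
    [0,0,0,0.02,0],
    [0,0,0,0.02,0],
  ],
)

```text
time: 5.0
tool_pos: [0.4836, 0.0853, 0.067]
tool_rot: [3.141, -0.0, -0.256]
contact_force: [-3.2, -0.2, 7.1]
opening: 0.0461
grip_force: 3.5
```

Run:
```python
from h import *
s=observe();print(s['time'],s['tool_pos'],s['contact_force'])
c2=read_camera('scene');W=world(c2)
cv2.imwrite('pics/s2.png',cv2.resize(c2['img'][140:300,240:400],(600,600),interpolation=2)[:,:,::-1])
```

```text
5.0 [0.48361726 0.08529115 0.06700788] [-3.19390078 -0.15840228  7.10767603]
```

View pics/s2.png

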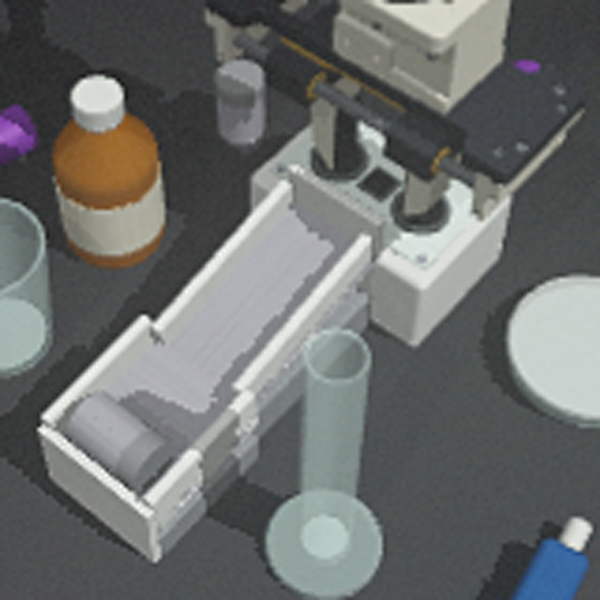

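The canister lies at (115,440) against the bay's end wall, and 7.1 N says both keys are down about 9 mm. I hold another 2 s, then rise straight up.

Emit:
step_arm(
  plan=[
    [0,0,0,0,0],
    [0,0,0,0,0],
    [0,0,0,0,0],
    [0,0,0,0,0],
    [0,0,0,0,0],
    [0,0,0,0,0],
    [0,0,0,0,0],
    [0,0,0,0,0],
    [0,0,0,0,0],
    [0,0,0,0,0],
    [0,0,0,0,0],
    [0,0,0,0,0],
    [0,0,0,0,0],
    [0,0,0,0,0],
    [0,0,0,0,0],
    [0,0,0,0,0],
  ],
)

```text
time: 7.05
tool_pos: [0.4836, 0.0853, 0.067]
tool_rot: [3.142, -0.0, -0.256]
contact_force: [-2.4, 0.2, 7.3]
opening: 0.046
grip_force: 3.5
```

Emit:
step_arm(
  plan=[
    [0,0,0,-0.004,0],
    [0,0,0,-0.008,0],
    [0,0,0,-0.013,0],
    [0,0,0,-0.025,0],
    [0,0,0,-0.05,0],
    [0,0,0,-0.08,0],
    [0,0,0,-0.11,0],
    [0,0,0,-0.14,0],
    [0,0,0,-0.16,0],
    [0,0,0,-0.16,0],
    [0,0,0,-0.16,0],
    [0,0,0,-0.16,0],
  ],
)

```text
time: 8.55
tool_pos: [0.4832, 0.0852, 0.2257]
tool_rot: [3.141, 0.002, -0.256]
contact_force: [-0.0, -0.3, 0.0]
opening: 0.0454
grip_force: 0.0
```

Run:
```python
from h import *
s=observe();c=read_camera('wrist');save(c,'w3.png');W=world(c,s)
print(s['time'],s['tool_pos'],s['contact_force'],W[178,[288,315,343],2])
```

```text
8.55 [0.48319021 0.08523887 0.22568747] [-0.03842529 -0.29123825  0.03696155] [0.0747763  0.06737764 0.07519033]
```

View pics/w3.png

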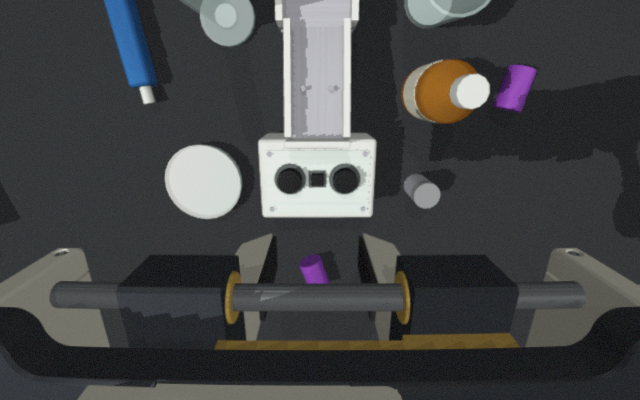

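The keys at (290,178) and (345,178) are up again at 75 mm. The pins are up at (305,89) and (333,89), the chute is empty, and the bystanders have not moved.

```bash
python3 -c "
from cell import *
print(hand_in())"
```

```text
the job is handed in; nothing more can be done
None
```

The job is handed in (no verdict was returned): I pressed both round keys together and held them until the canister lay in the receiving bay, then released them; both keys came back up, the arm moved clear, and no bystander in view had moved.

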